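Turn the beltpack carousel to the yellow pack

ROBOT

A 6-joint arm with a two-finger parallel gripper is mounted at the origin on the work surface. World frame = base frame: x ahead of the robot, y to its left, z up, the work surface at z = 0. Lengths are in m, angles in rad, forces in N, time in s.
With the tool pointing down it reaches from about 0.2 to 0.875 m from the base axis. Payload 3.4 kg.
Tool frame: the origin (TCP) lies between the finger pads; the fingertips stand 25 mm ahead of it and the grasp point (between the pads) lies 6 mm ahead of it (r.nose_length is the z of the fingertips in the tool frame, in m); z points along the fingers, y is the line along which they close (so a half turn about z gives the same grasp; the last joint's range is limited). The gripper opens to 94 mm and grips with 3 to 60 N. Pads are 16 mm wide; open, the fingers measure 119 mm over their backs; the gripper's body (75 mm by 177 mm) begins 78 mm behind the grasp point.
Start: joints at [0.995, 0.276, 1.505, -0, 1.361, -0.121], TCP at [0.253, 0.517, 0.201] pointing down, gripper open.
Joint ranges: [-2.89, 2.89], [-0.75, 2.08], [0.22, 2.7], [-1.18, 4.32], [0.11, 2.71], [-2.7, 2.7]. Speed limits (rad/s): [2.57, 2.57, 3.14, 3.14, 3.14, 3.14].

INTERFACE

Orientations are given as a unit quaternion [w, x, y, z].
In Python, from plant import r, gripper_to, inverse_kinematics, vision, models, telemetry gives the robot as it stands. Calls block until the motion is done:
- r.move_to(position, orientation): joint-space move of the TCP to a pose.
- r.move_l(position, rot=None, vel=0.15, guard=None): straight line of the TCP; rot=None keeps the orientation; vel is the mean speed in m/s. With guard (N) it stops when the force on the tool has changed by that much, and returns True; else False.
- r.movej(angles): joint-space move.
- gripper_to(opening, f_grip=None): finger opening in m; f_grip is the grip in N (None keeps the last); returns when the fingers have stopped.
- r.hold(seconds).
- inverse_kinematics(position, orientation): joint angles nearest the present ones, or None.
- vision.snapshot(name): name is "side" or "top" or "wrist"; returns the picture (480x640x3 uint8, red, green, blue); there is no depth.
- vision.get_calibration(name): a dict with "fx", "fy", "cx", "cy" (pixels), "D" ([k1, k2, p1, p2, k3] as OpenCV has them; the pictures are not rectified), "position" and "orientation" of the camera in the world. Camera axes: x right, y down, z forward; pixel columns grow to the right and rows downward; lengths in m; the calibration is good to about 2 mm. A picture is of the moment at which its call begins: read the wrist's pose just before it. get_calibration takes no time and is no camera call; for the wrist camera it gives the pose at the moment of the call.
A pose or a line that the arm cannot do raises r.PlanningError and nothing moves.
- r.sign_off(): hands the job in; it is judged then, once.
Trained networks look in the newest picture that a camera, given by its name, has taken for a name from the list of things; names that differ only in an ending like _2 or _b are one class to them, and where a whole thing is asked for, a point or a joint stands for the part that bears it (a point fixed in the world has none). Each returns a list of dicts, best first, with "score" (0 to 1); they miss things now and then, are a little off and sometimes report something else, mostly with a low value. They report only what shows in the picture. A call takes as long as a camera call. They do not tell look-alikes from the thing itself.
- models.boxes_of(thing, camera): "at" ([x, y, z] in m, in world coordinates, good to about 4 mm: the middle of the surface that is visible of it).
- models.regions_of(thing, camera): "pixels" (480x640 bool, what is visible of it).
- models.mark_of(thing, camera): "at" ([x, y, z] in m, in world coordinates, good to about 4 mm: a listed point, or the origin of a listed thing).
Readings, each from a call of its own:
- telemetry.current_t(): time.
- telemetry.current_joints(): joint angles.
- telemetry.current_dq(): joint speeds.
- telemetry.current_joint_efforts(): joint torques, N m.
- telemetry.current_ee_pos(): TCP position.
- telemetry.current_tool_rot(): TCP orientation.
- telemetry.current_wrist_force(): force on the tool from outside, world axes, zero at the start.
- telemetry.current_torque(): the same for the moment, N m.
- telemetry.current_opening(): finger opening in m.
- telemetry.current_finger_force(): force on a finger pad.
Only numpy, scipy, OpenCV 4.12 (cv2) and the standard library are available. Lean on these libraries where they do the work, as an engineer would, in place of code of your own. Each camera call takes 0.05 s, during which the arm holds its last target. There are 200 camera calls.

TASK

Bring the yellow-taped beltpack round to the front of the carousel, in line with the white arrow on its base, by pushing the turntable round by its rim with your fingertips, using the finger notches. Push steadily without flinging it round, do not touch or lift the packs that stand in it, leave the other things on the desk where they are, and finish with the turntable at rest and your hand clear of it.

Things in the scene. Friction and masses are not known exactly. Their poses are not given: they have to be found in the camera images.
- carousel_base: dark steel base of the carousel, fixed: a disc 200 mm across, 10 mm thick, mostly hidden under the turntable, with a flat tongue 54 mm wide, 10 mm thick, sticking out at the front to 205 mm from the axis (45 mm beyond the rim); on it a white arrow points in at the turntable. Origin: on the turntable's vertical axis, at desk height. The tongue lies along its -x axis: the front.
- arrow (a point): tip of the white arrow on the base's tongue, 165 mm from the axis, 11 mm above the desk.
- turntable: light grey turntable, 320 mm across, turns about its vertical axis either way, no stops. Origin: on the axis at its underside, 14 mm above the desk; solid rim from 14 to 46 mm above the desk, with 5 finger notches. With its x axis along the base's x axis, the yellow pack is at the arrow. The bearing drags (about 1 N at the rim): it follows a slow push and stops within 2 degrees of it.
- notch0 (a point): a finger notch in the rim, 59 mm wide, side walls nearly radial with 8 mm round outer corners, open outwards and from above, cut through the rim's full height from radius 160 in to 130 mm; beneath: desk, or the 10 mm tongue. This point: its middle, at radius 145 mm, level with the rim's top (46 mm). It lies 36 degrees anticlockwise (from above) from the yellow pack's bay.
- notch1 (a point): as notch0, 72 degrees on anticlockwise: between the blue and green packs' bays. Bays (5, 72 degrees apart) lie midway between notches: anticlockwise yellow, blue, green, empty, white. Each is a pocket 28 x 66 mm centred 80 mm from the axis, floor 19 mm and wall tops 46 mm above the desk.
- notch2 (a point): as notch0, 144 degrees on from it: between the green pack's bay and the empty one.
- notch3 (a point): as notch0, 216 degrees on from it: between the empty bay and the white pack's.
- notch4 (a point): as notch0, 288 degrees on from it: between the white and yellow packs' bays.
- pack_yellow: the pack to bring to the front: squat aluminium beltpack, black top, standing loose in its pocket: 24 mm thick (x) by 62 wide (y) by 62 high, plus a stub aerial 8 x 20 mm; about 160 g. Marked with a bright yellow tape band round it and a yellow patch on top. Origin: centre of its underside; x points in along the radius to the turntable's axis. Top 81 mm, aerial tip 101 mm above the desk.
- pack_blue: squat aluminium beltpack, black top, standing loose in its pocket: 24 mm thick (x) by 62 wide (y) by 62 high, plus a stub aerial 8 x 20 mm; about 160 g. Blue tape band and top patch. Origin: centre of its underside; x points in along the radius to the turntable's axis. Top 81 mm, aerial tip 101 mm above the desk.
- pack_green: squat aluminium beltpack, black top, standing loose in its pocket: 24 mm thick (x) by 62 wide (y) by 62 high, plus a stub aerial 8 x 20 mm; about 160 g. Green tape band and top patch. Origin: centre of its underside; x points in along the radius to the turntable's axis. Top 81 mm, aerial tip 101 mm above the desk.
- pack_white: squat aluminium beltpack, black top, standing loose in its pocket: 24 mm thick (x) by 62 wide (y) by 62 high, plus a stub aerial 8 x 20 mm; about 160 g. White tape band and top patch. Origin: centre of its underside; x points in along the radius to the turntable's axis. Top 81 mm, aerial tip 101 mm above the desk.
- di_box: grey steel DI box with dark end plates on rubber feet, 137 x 96 x 54 mm, 0.65 kg, loose on the desk to the right of the carousel. Origin: centre of its underside, x along its length. Leave it alone.
- cue_light: black plastic cue light, 75 x 85 x 55 mm, with a red and a green lens on top (70 mm in all), loose on the desk to the left of the carousel. Origin: centre of its underside. Leave it alone.
- torch: red plastic torch standing on its lens end, 46 mm in diameter at the foot, 124 mm tall, loose on the desk in front and to the right of the carousel. Origin: centre of its underside. Leave it alone.
Things that resemble listed ones, but are neither listed nor needed, are in the scene too. What is shaped like the pack_white but brown, pink or red is not meant.

How it is judged:
On the way:
1. the fingers push the turntable (contact force between the fingers and turntable above 0.2 N), for 0.05 s.
At the end, for the whole second after the job is handed in: The yellow-taped pack faces the arrow: turntable within 0.12 rad (7 degrees) of that bay being in line with the arrow, the pack within 12.5 mm of the arrow's line; turntable at rest; all four packs upright (0.15 rad) on their pocket floors (angle between the x axis of turntable and the x axis of carousel_base, either way round below 0.12 rad and x of pack_yellow in the frame of carousel_base below -0.06 m and y of pack_yellow in the frame of carousel_base between -0.0125 and 0.0125 m and angular speed of turntable below 0.05 rad/s and z of each of pack_yellow, pack_blue, pack_green, pack_white in the frame of turntable below 0.011 m and angle between each of pack_yellow, pack_blue, pack_green, pack_white's own z axis and vertical below 0.15 rad); the robot touches nothing.
It fails at once if a beltpack is touched by the robot (more than 1 N) (contact force between any of the fingers, the arm and pack_yellow above 1 N or contact force between any of the fingers, the arm and pack_blue above 1 N or contact force between any of the fingers, the arm and pack_green above 1 N or contact force between any of the fingers, the arm and pack_white above 1 N).
It fails at once if a beltpack is lifted (more than 10 mm) in or out of its pocket, or tipped by more than 0.3 rad (z of any of pack_yellow, pack_blue, pack_green, pack_white in the frame of turntable above 0.015 m or angle between any of pack_yellow, pack_blue, pack_green, pack_white's own z axis and vertical above 0.3 rad).
It fails at once if the turntable is flung round (faster than 3 rad/s) (angular speed of turntable above 3 rad/s).
It fails at once if the DI box, the cue light or the torch is moved by more than 15 mm or tipped (distance of any of di_box, cue_light, torch from where it was at the start of the episode above 0.015 m or angle between any of di_box, cue_light, torch's own z axis and vertical above 0.3 rad).
It also fails if it takes over 61 s, if anything falls off the work surface, if the arm or the gripper's body presses on something with over 40 N, if the wrist force passes 120 N, or if a joint passes its speed limit or range.

## Working session

There is one attempt and no reset: what is moved stays moved. The work goes in short steps, each a Python script; the robot and the scene stay as the last script left them, time stands still between calls to the robot, and variables do not carry over. Pictures are saved under pics/ and viewed, at most 10 in all, crops included, and the job is handed in when it is done.

```bash
mkdir -p pics; ls; python3 - <<'E'
from plant import r, vision, models, telemetry
import cv2, numpy as np
for c in ("top","side"):
    im=vision.snapshot(c); cv2.imwrite(f"pics/{c}0.png",im[:,:,::-1])
    k=vision.get_calibration(c); print(c,np.round(k["position"],3),np.round(k["orientation"],3),k["fx"])
    for t in ["carousel_base","arrow","turntable","notch0","notch1","notch2","notch3","notch4","pack_yellow","pack_blue","pack_green","pack_white","di_box","cue_light","torch"]:
        print(t,[(np.round(d["at"],3).tolist(),round(d["score"],2)) for d in models.mark_of(t,c)[:3]])
print(telemetry.current_t(),r.nose_length)
E
```

```text
pics
top [0.505 0.024 0.97 ] [-0.026  0.708 -0.705  0.027] 519.0376707360812
carousel_base []
arrow [([0.728, 0.019, 0.046], 0.33), ([0.696, -0.071, 0.02], 0.19)]
turntable [([0.617, -0.076, 0.016], 0.93), ([0.616, 0.199, -0.001], 0.44)]
notch0 [([0.561, 0.056, 0.043], 0.98), ([0.473, -0.09, 0.049], 0.66), ([0.74, -0.151, 0.047], 0.66)]
notch1 [([0.561, 0.056, 0.043], 0.98), ([0.473, -0.09, 0.049], 0.66), ([0.74, -0.151, 0.047], 0.66)]
notch2 [([0.561, 0.056, 0.043], 0.98), ([0.473, -0.09, 0.049], 0.66), ([0.74, -0.151, 0.047], 0.66)]
notch3 [([0.561, 0.056, 0.043], 0.98), ([0.473, -0.09, 0.049], 0.66), ([0.74, -0.151, 0.047], 0.66)]
notch4 [([0.561, 0.056, 0.043], 0.98), ([0.473, -0.09, 0.049], 0.66), ([0.74, -0.151, 0.047], 0.66)]
pack_yellow [([0.697, -0.07, 0.019], 0.9), ([0.638, -0.001, 0.023], 0.75)]
pack_blue [([0.638, 0.002, 0.02], 0.78)]
pack_green [([0.548, -0.039, 0.019], 0.96)]
pack_white [([0.354, -0.215, 0.004], 0.77), ([0.411, -0.333, 0.003], 0.72), ([0.342, -0.114, -0.0], 0.72)]
di_box [([0.667, -0.359, 0.004], 0.88)]
cue_light [([0.614, 0.203, 0.002], 0.85)]
torch [(
[... 532 characters left out ...]
2 [([0.746, -0.15, 0.049], 0.91), ([0.73, 0.017, 0.048], 0.87), ([0.587, -0.218, 0.046], 0.86)]
notch3 [([0.746, -0.15, 0.049], 0.91), ([0.73, 0.017, 0.048], 0.87), ([0.587, -0.218, 0.046], 0.86)]
notch4 [([0.746, -0.15, 0.049], 0.91), ([0.73, 0.017, 0.048], 0.87), ([0.587, -0.218, 0.046], 0.86)]
pack_yellow [([0.696, -0.073, 0.019], 0.58)]
pack_blue [([0.635, -0.005, 0.015], 0.95)]
pack_green [([0.547, -0.035, 0.015], 0.59)]
pack_white [([0.411, -0.335, 0.001], 0.95), ([0.649, -0.151, 0.021], 0.82), ([0.357, -0.221, 0.005], 0.65)]
di_box [([0.673, -0.36, 0.002], 0.93)]
cue_light [([0.611, 0.206, 0.002], 0.72)]
torch [([0.508, -0.379, -0.001], 0.57), ([0.617, -0.075, 0.016], 0.25)]
1.6 0.025
```

View pics/top0.png

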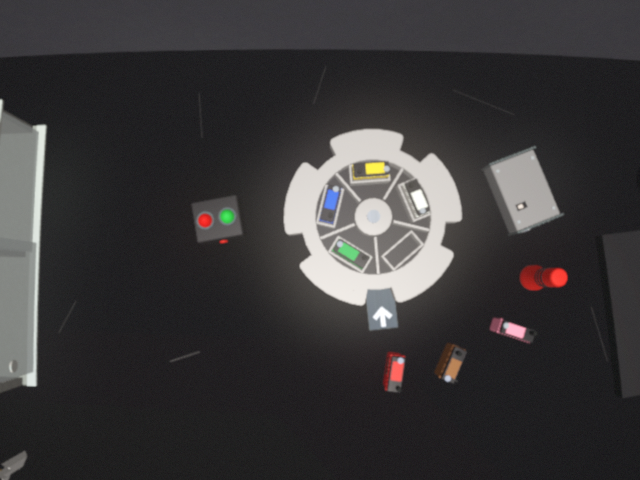

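View pics/side0.png

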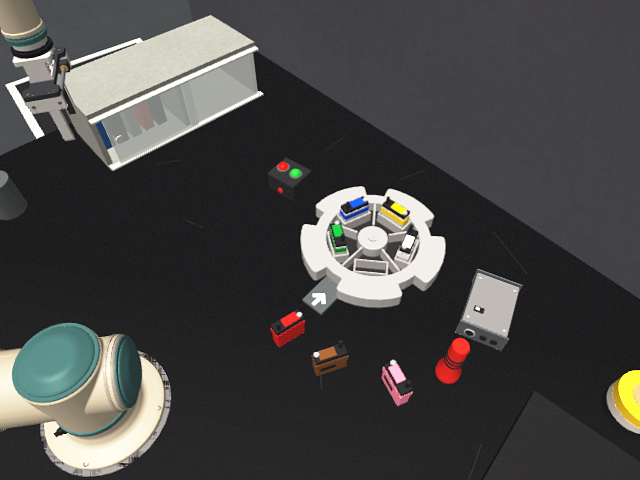

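The top view shows the carousel axis at about (373,216), with the arrow at (382,312) at the front, towards the robot. Packs in the turntable are yellow (371,170), blue (331,203), green (349,252) and white (418,200). The loose look-alikes are red (396,370), brown (452,363) and pink (514,329), and none of them has yellow tape. So the target is (371,170), about 180° from the arrow. I'll confirm it with a close wrist view and refine the geometry.

```bash
cat > h.py <<'E'
from plant import r, gripper_to, inverse_kinematics, vision, models, telemetry
import cv2, numpy as np
from scipy.spatial.transform import Rotation as R
from scipy.optimize import least_squares
def quat(yaw):   # tool down, tool y axis at world angle yaw
    y=np.array([np.cos(yaw),np.sin(yaw),0]); z=np.array([0,0,-1.]); x=np.cross(y,z)
    q=R.from_matrix(np.c_[x,y,z]).as_quat(); return np.r_[q[3],q[:3]]
def marks(t,c,s=.5): return [d["at"] for d in models.mark_of(t,c) if d["score"]>s]
def estimate(cams):
    """axis, angle of yellow bay, front angle"""
    N,T,A,Y=[],[],[],[]
    for c in cams:
        vision.snapshot(c)
        N+=[p for p in marks("notch0",c,.4) if abs(p[2]-.046)<.012]
        T+=[p for p in marks("turntable",c,.6)]
        A+=[p for p in marks("arrow",c,.25) if abs(p[2]-.011)<.012]
        Y+=marks("pack_yellow",c)[:1]
    N,T,A,Y=map(np.array,(N,T,A,Y))
    t0=np.median(T,0) if len(T) else np.array([.617,-.075])
    N=np.array([n for n in N if abs(np.hypot(*(n[:2]-t0[:2]))-.145)<.02])
    y0=np.median(Y,0)[:2]-t0[:2]; a0=np.arctan2(y0[1],y0[0])
    def f(p):
        a=np.arctan2(N[:,1]-p[1],N[:,0]-p[0]); k=np.round((a-p[2]-np.pi/5)/(.4*np.pi))
        b=p[2]+np.pi/5+k*.4*np.pi
        return np.r_[(p[0]+.145*np.cos(b)-N[:,0]),(p[1]+.145*np.sin(b)-N[:,1]),(p[:2]-T[:,:2]).ravel() if len(T) else []]
    s=least_squares(f,[*t0[:2],a0],loss="soft_l1",f_scale=.005)
    print("axis",s.x[:2].round(4),"yellow deg",np.degrees(s.x[2]).round(1),"by pack",np.degrees(a0).round(1),"n",len(N),"heights",N[:,2].mean().round(3),Y[:,2].round(3))
    if len(A):
        d=A[:,:2]-s.x[:2]; print("arrow",A.round(3).tolist(),"r",np.hypot(*d.T).round(3),"front deg",(np.degrees(np.arctan2(d[:,1],d[:,0]))%360).round(1))
    return s.x
E
python3 - <<'E'
from h import *
ax=np.array([.617,-.075])
q0=telemetry.current_tool_rot(); print("y axis",R.from_quat(np.r_[q0[1:],q0[0]]).as_matrix()[:,1].round(2))
for yaw in (-90,-60,-30,0,30,60,90,120):
    res=[inverse_kinematics([*(ax+.147*np.array([np.cos(a),np.sin(a)])),.053],quat(np.radians(yaw))) for a in np.radians(np.arange(265,70,-15))]
    print(yaw,[None if j is None else round(float(j[5]),2) for j in res])
r.move_to([.42,-.08,.36],quat(np.pi/2)); gripper_to(0.0)
im=vision.snapshot("wrist"); cv2.imwrite("pics/wrist0.png",im[:,:,::-1])
print(np.round(vision.get_calibration("wrist")["position"],3))
estimate(["wrist"]); estimate(["top","side","wrist"]); print(telemetry.current_t(),telemetry.current_opening())
E
```

```text
y axis [0.44 0.9  0.  ]
-90 [1.11, 1.1, 1.1, 1.12, 1.16, 1.22, 1.29, 1.37, 1.45, 1.51, 1.55, 1.57, 1.57]
-60 [0.59, 0.57, 0.57, 0.59, 0.63, 0.69, 0.77, 0.85, 0.93, 0.99, 1.03, 1.05, 1.05]
-30 [0.06, 0.05, 0.05, 0.07, 0.11, 0.17, 0.25, 0.33, 0.4, 0.46, 0.5, 0.52, 0.53]
0 [-0.46, -0.47, -0.47, -0.45, -0.41, -0.35, -0.28, -0.2, -0.12, -0.06, -0.02, 0.0, 0.0]
30 [-0.98, -1.0, -1.0, -0.98, -0.94, -0.88, -0.8, -0.72, -0.65, -0.58, -0.54, -0.52, -0.52]
60 [-1.51, -1.52, -1.52, -1.5, -1.46, -1.4, -1.33, -1.24, -1.17, -1.11, -1.07, -1.05, -1.04]
90 [-2.03, -2.05, -2.05, -2.03, -1.99, -1.92, -1.85, -1.77, -1.69, -1.63, -1.59, -1.57, -1.57]
120 [-2.55, -2.57, -2.57, -2.55, -2.51, -2.45, -2.37, -2.29, -2.22, -2.16, -2.11, -2.09, -2.09]
[ 0.35  -0.079  0.544]
  return _methods._mean(a, axis=axis, dtype=dtype,
  ret = ret.dtype.type(ret / rcount)
Traceback (most recent call last):
  File "h.py", line 21, in estimate
    y0=np.median(Y,0)[:2]-t0[:2]; a0=np.arctan2(y0[1],y0[0])
       ~~~~~~~~~~~~~~^^^^
IndexError: invalid index to scalar variable.
```

```bash
python3 - <<'E'
from h import *
r.move_to([.66,-.08,.40],quat(np.pi/2))
im=vision.snapshot("wrist"); cv2.imwrite("pics/wrist1.png",im[:,:,::-1])
try: estimate(["wrist"])
except Exception as e: print(e)
estimate(["side","wrist"]); print(telemetry.current_t(),telemetry.current_opening())
E
```

```text
axis [ 0.6171 -0.0757] yellow deg 4.2 by pack 2.2 n 5 heights 0.047 [0.018]
arrow [[0.454, -0.091, 0.011]] r [0.163] front deg [185.3]
axis [ 0.6184 -0.0766] yellow deg 4.3 by pack 2.8 n 10 heights 0.046 [0.019 0.021]
arrow [[0.451, -0.094, 0.013], [0.45, -0.093, 0.013]] r [0.168 0.169] front deg [185.9 185.6]
7.3583 0.0007181057123197125
```

View pics/wrist1.png

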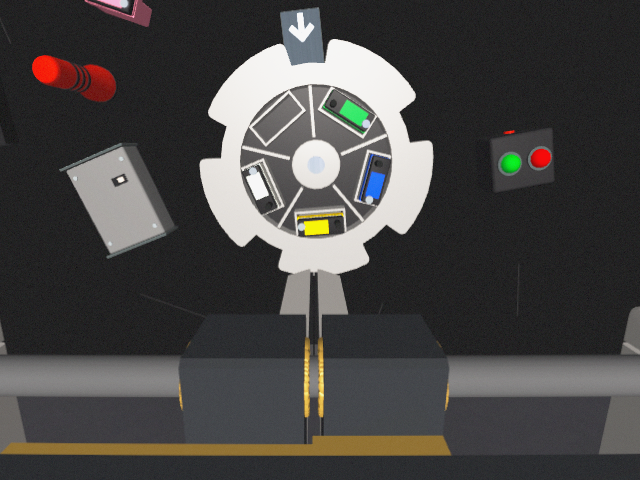

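The wrist view shows the yellow-patched pack at (320,226), directly opposite the arrow at (302,30), which confirms the choice. Heights are 0.046 at the notches and about 0.019 at the pack floor, matching the text. I need about −179°, so I'll enter notch3 at 256° and push clockwise round the front, stopping short to check.

```bash
cat >> h.py <<'E'
AX=np.array([.618,-.076]); Q=quat(np.radians(71))
def P(deg,z=.053,rad=.148): a=np.radians(deg); return [*(AX+rad*np.array([np.cos(a),np.sin(a)])),z]
E
python3 - <<'E'
from h import *
r.move_to(P(256.2,.20),Q)
print("guard",r.move_l(P(256.2),vel=.12,guard=6), np.round(telemetry.current_ee_pos(),4))
f0=np.array(telemetry.current_wrist_force())
for a in np.linspace(256.2,78,16)[1:]:
    hit=r.move_l(P(a),vel=.06,guard=15)
    print(round(a),np.round(np.array(telemetry.current_wrist_force())-f0,1),round(telemetry.current_t(),1))
    if hit: print("HIT",telemetry.current_ee_pos()); break
try: estimate(["top","side"])
except Exception as e: print(e)
im=vision.snapshot("top"); cv2.imwrite("pics/top1.png",im[:,:,::-1])
E
```

```text
guard False [ 0.5833 -0.22    0.0538]
244 [-0.1 -0.  -0.2] 10.4
232 [-0.4 -0.5 -0.5] 11.1
221 [ 0.1  0.3 -0.5] 11.7
209 [ 0.1  0.2 -0.4] 12.4
197 [ 0.4  0.5 -0.6] 13.0
185 [-0.7  0.2 -0.6] 13.7
173 [-0.2  0.  -1.1] 14.3
161 [-0.7 -0.5 -0.7] 15.0
149 [-0.3  0.3 -0.1] 15.7
137 [ 0.1  0.1 -1.1] 16.3
126 [-0.8  0.1 -0.6] 17.0
114 [-0.6 -0.2  0.2] 17.6
102 [ 0.1 -0.7 -0.3] 18.3
90 [-0.5 -0.6  0.4] 18.9
78 [-0.1  0.3  0.4] 19.6
axis [ 0.6188 -0.0773] yellow deg 4.7 by pack 5.0 n 10 heights 0.046 [0.02 0.02]
arrow [[0.456, -0.094, 0.009], [0.55, -0.038, 0.017], [0.453, -0.095, 0.011]] r [0.164 0.079 0.166] front deg [185.7 150.2 186.1]
```

View pics/top1.png

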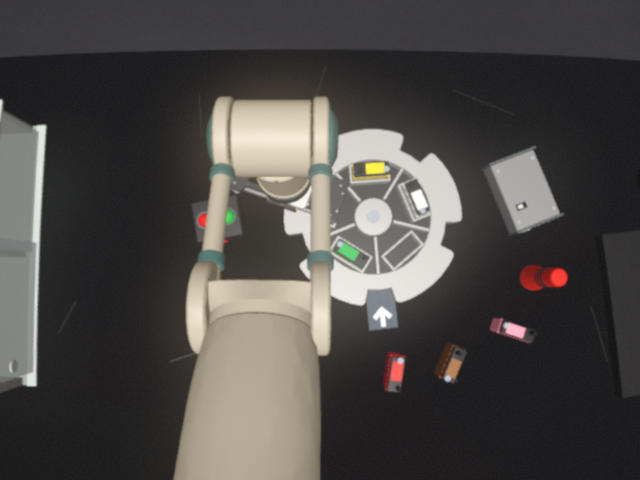

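The top view shows the turntable unchanged, with yellow still at (371,170), although the hand swept to (290,190). I felt no force on the sweep. I'll check the actual pose and the side view.

```bash
python3 - <<'E'
from h import *
print(np.round(telemetry.current_ee_pos(),4),np.round(telemetry.current_tool_rot(),3),np.round(Q,3),telemetry.current_opening(),telemetry.current_t(),P(78))
im=vision.snapshot("side"); cv2.imwrite("pics/side1.png",cv2.resize(im[130:330,230:480,::-1],None,fx=3,fy=3,interpolation=cv2.INTER_CUBIC))
E
```

```text
[0.6487 0.0688 0.0531] [0.    0.165 0.986 0.   ] [0.    0.165 0.986 0.   ] -1.0363745684081372e-05 20.1583 [np.float64(0.6487709302410284), np.float64(0.06876584490860323), 0.053]
```

View pics/side1.png

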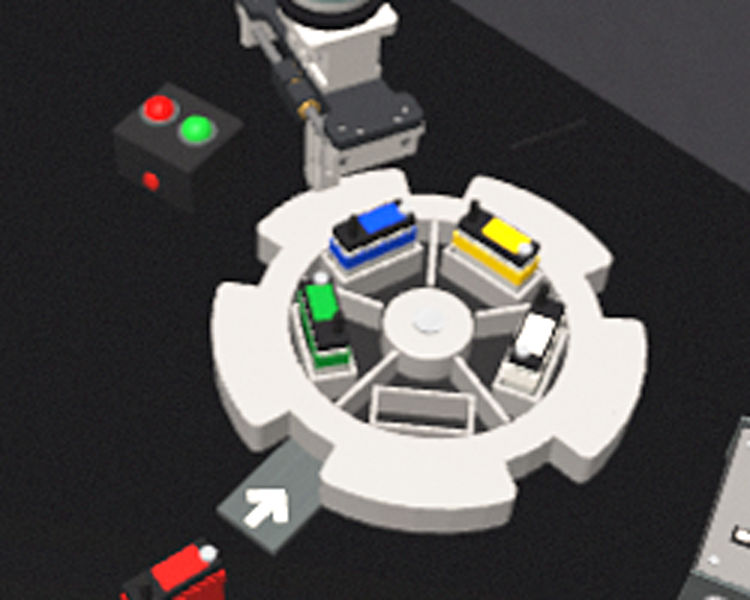

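The crop shows the finger ending at about crop (322,187), which is full image (337,192), at the rim's edge. I'll project the commanded tip to compare.

```bash
python3 - <<'E'
from h import *
k=vision.get_calibration("side"); q=k["orientation"]; M=R.from_quat(np.r_[q[1:],q[0]]).as_matrix()
K=np.array([[k["fx"],0,k["cx"]],[0,k["fy"],k["cy"]],[0,0,1]])
def pr(p): 
    rv=cv2.Rodrigues(M.T)[0]; return cv2.projectPoints(np.array([p],float),rv,-M.T@k["position"],K,np.array(k["D"],float))[0].ravel()
for z in (.028,.046,.053,.08): u=pr([.6487,.0688,z]); print(z,u.round(1),((u-[230,130])*3).round())
for n,p in dict(axis=[.618,-.076,.046],rim77=P(77,.046,.16),n113=P(113,.046,.145),n41=P(41,.046,.145),rim77low=P(77,.014,.16)).items(): print(n,((pr(p)-[230,130])*3).round())
E
```

```text
0.028 [336.3 200. ] [319. 210.]
0.046 [336.5 194.8] [320. 194.]
0.053 [336.6 192.8] [320. 188.]
0.08 [336.9 184.8] [321. 164.]
axis [425. 319.]
rim77 [315. 184.]
n113 [248. 258.]
n41 [433. 180.]
rim77low [314. 211.]
```

The visible end of the finger fits a tip height of about 0.05, so the tips seem to sit higher than nominal and passed over the rim. I'll probe down gently onto the rim here (top at 46 mm) to calibrate the tip height.

```bash
python3 - <<'E'
from h import *
p=np.array(telemetry.current_ee_pos())
h=r.move_l([p[0],p[1],.030],vel=.03,guard=4)
print(h,np.round(telemetry.current_ee_pos(),4),np.round(telemetry.current_wrist_force(),1),telemetry.current_t())
E
```

```text
True [0.6494 0.0687 0.0421] [ 0.9 -0.6  4.6] 20.6833
```

The rim was touched at TCP z = 0.042. So the tips are really only about 4 mm ahead of the TCP, not 25 mm, which explains the pass over the rim. The body may then also sit lower relative to the tips. I'll push deeper (TCP 0.036, tip about 0.032) with the body turned tangentially, so it never overhangs the packs. Wrist range favours going anticlockwise from notch1 (112°).

```bash
cat >> h.py <<'E'
def Qt(a): return quat(np.radians(max(a-270,-148)))
Z=.036
def sweep(a0,a1,step=10,vel=.08):
    n=max(1,int(np.ceil(abs(a1-a0)/step)))
    for a in np.linspace(a0,a1,n+1)[1:]:
        if r.move_l(P(a,Z,.147),rot=Qt(a),vel=vel,guard=15):
            print("HIT",a,telemetry.current_wrist_force()); return False
    return True
E
python3 - <<'E'
from h import *
for a in range(112,306,12):
    j=inverse_kinematics(P(a,Z,.147),Qt(a)); 
    if j is None or abs(j[5])>2.65: print(a,j)
p=telemetry.current_ee_pos(); r.move_l([p[0],p[1],.17],vel=.2)
r.move_to(P(112.2,.17,.147),Qt(112.2))
print("guard",r.move_l(P(112.2,Z,.147),vel=.1,guard=6),telemetry.current_t())
print(sweep(112.2,150),telemetry.current_t()); estimate(["top","side"]); print(telemetry.current_t())
E
```

```text
guard False 26.15
True 27.95
axis [ 0.6172 -0.0753] yellow deg 36.9 by pack 35.6 n 9 heights 0.046 [0.018 0.021]
arrow [[0.452, -0.093, 0.012]] r [0.166] front deg [186.1]
28.45
```

It is moving now: yellow is at about 36°, as expected. I'll continue, stop slightly short, and measure.

```bash
python3 - <<'E'
from h import *
print(sweep(150,297),telemetry.current_t()); estimate(["top","side"]); print(telemetry.current_t())
E
```

```text
True 35.45
axis [ 0.619  -0.0772] yellow deg -176.3 by pack -176.5 n 9 heights 0.046 [0.018 0.018]
arrow [[0.45, -0.093, 0.008], [0.454, -0.092, 0.01]] r [0.17  0.166] front deg [185.5 185.3]
35.95
```

```bash
python3 - <<'E'
from h import *
sweep(297,298.8,vel=.03); sweep(298.8,293,vel=.05)
r.move_l(P(293,.20,.147),vel=.15)
r.move_to([.40,.25,.30],quat(0))
estimate(["top","side"]); print(telemetry.current_t())
im=vision.snapshot("top"); cv2.imwrite("pics/top2.png",im[:,:,::-1])
E
```

```text
axis [ 0.6174 -0.0762] yellow deg -175.4 by pack -173.0 n 10 heights 0.045 [0.02  0.018]
arrow [[0.457, -0.092, 0.012], [0.455, -0.093, 0.013]] r [0.161 0.163] front deg [185.7 185.8]
40.4167
```

View pics/top2.png

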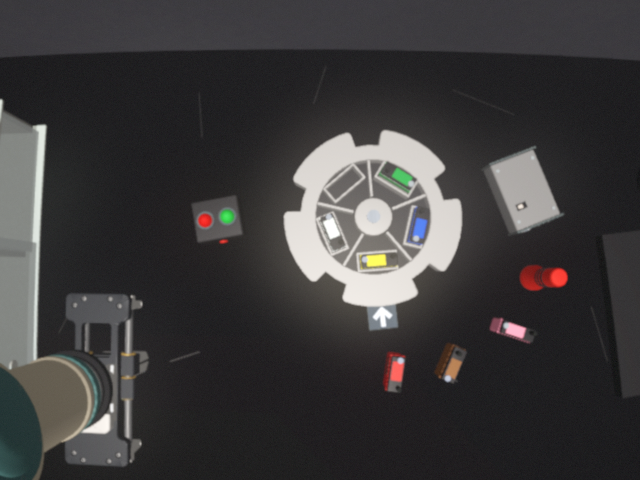

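In the top view the yellow pack is at (376,261), in line with the arrow at (382,316) and about 1° off. All four packs are in place, the other objects have not moved, and the hand is clear.

```bash
python3 -c "
from plant import r
print(r.sign_off())"
```

```text
the job is handed in; nothing more can be done
None
```

The job is handed in (its result was not reported back): the yellow-taped pack stands at the front, about 1° off the arrow's line by the last camera measurement, with the hand clear; a first sweep passed over the rim because the fingertips are about 20 mm shorter than stated, and a light 4 N touch on the rim corrected for that.

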